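# Build two gift sets for the bakery counter

### The job

Build the two gift sets on the counter's display stands. On the round light-wood stand put the square red tin, then the white beaker upright on that tin, then the slim amber jar standing inside the beaker; on the round white marble stand put the round green tin with the blue caddy on top of it. Centre each thing on what is below it, keep all five upright throughout, and do not shift or tip the sugar bowl, the cocoa shaker or the vase.

Things in the scene. Friction and masses are not known exactly. Their poses are not given: they have to be found in the camera images.
- wood_stand: Fixed round display stand of light wood, a flat disc 120 mm in diameter and 24 mm high, on the counter; it stands on either side of the counter's middle. Origin: centre of its underside; z up. 
- marble_stand: Fixed round display stand of white marble with a steel foot band, a flat disc 120 mm in diameter and 24 mm high; it stands on the other side. Origin: centre of its underside; z up. 
- square_tin: Loose closed red biscuit tin, square, 60 x 60 mm and 50 mm high, flat top, cream stripe and thin brass band, about 0.25 kg. Its side faces look along its x and y axes; it may stand at any yaw. Origin: centre of its underside; z up. 
- beaker: Loose open white ceramic beaker without handle, round, outer diameter 58 mm at the foot and 62 mm at the rim, 52 mm high, wall 4 mm, floor 5 mm thick (the hollow is 50 mm across at the floor), mouth up, about 0.18 kg. Origin: centre of its underside; z up. 
- slim_jar: Loose closed slim amber jar with a yellow lid and a pale label, a plain cylinder 34 mm in diameter (the lid too) and 85 mm high, about 0.12 kg; standing in the beaker it rises 38 mm above the rim. Origin: centre of its underside; z up. 
- round_tin: Loose closed round green biscuit tin, 64 mm in diameter, 48 mm high, flat top, cream stripe and thin brass band, about 0.22 kg. Origin: centre of its underside; z up. 
- caddy: Loose closed round blue tea caddy with a pale label, 48 mm in diameter, 56 mm high, flat top, about 0.15 kg. Origin: centre of its underside; z up. 
- sugar_bowl: Bystander: loose cream sugar bowl with a knobbed lid, 84 mm in diameter, 80 mm high. Origin: centre of its underside; z up. 
- cocoa_shaker: Bystander: loose steel cocoa shaker with a dark cap, 48 mm in diameter, 91 mm high. Origin: centre of its underside; z up. 
- vase: Bystander: loose small glass vase with red-berry twigs, 60 mm in diameter, 165 mm high with its twigs, which spread about 28 mm from its axis; it stands beyond the two stands. Origin: centre of its underside; z up. 

How it is judged:
By the outcome, as a careful person would: the job done as asked, in the order asked, and still so for the second after the job is handed in, with the robot touching nothing.
It also fails if it takes over 136 s, if anything falls off the work surface, if the arm or the gripper's body presses on something with over 40 N, if the wrist force passes 120 N, or if a joint passes its speed limit or range.

### The arm

A 6-joint arm with a two-finger parallel gripper is mounted at the origin on the work surface. World frame = base frame: x ahead of the robot, y to its left, z up, the work surface at z = 0. Lengths are in m, angles in degrees, forces in N, time in s.
With the tool pointing down it reaches from about 0.325 to 0.85 m from the base axis. Payload 15.5 kg.
Tool frame: the origin (TCP) lies at the very end of the fingers, on their centre line; the grasp point (between the pads) lies arm.grip_depth behind it (arm.grip_depth is the distance from the TCP to the grasp point, in m); z points along the fingers, y is the line along which they close (so a half turn about z gives the same grasp; the last joint's range is limited). The gripper opens to 91 mm and grips with 3 to 60 N. Pads are 32 mm wide; open, the fingers measure 118 mm over their backs; the gripper's body (76 mm by 178 mm) begins 60 mm behind the grasp point.
Start: joints at [-72.909, 28.281, 77.091, -0, 74.628, -5.472], TCP at [0.24, -0.577, 0.214] pointing down, gripper open.
Joint ranges: [-166.48, 166.48], [-47.26, 123.95], [12.59, 153.08], [-70.14, 250.14], [6.76, 159.57], [-176.63, 176.63]. Speed limits (degrees/s): [108.29, 108.29, 147.25, 172.46, 172.46, 172.46].

### API

Orientations are given as a 3x3 rotation matrix whose columns are the frame's x, y, z axes.
In Python, from rig import arm gives the robot as it stands. Calls block until the motion is done:
- arm.move_to(position, orientation): joint-space move of the TCP to a pose.
- arm.move_l(position, orientation=None, feed=0.15): straight line of the TCP; orientation=None keeps the orientation; feed is the mean speed in m/s.
- arm.move_joints(angles): joint-space move.
- arm.grip(opening): finger opening in m; the grip force is fixed at half the most; returns when the fingers have stopped.
- arm.sleep(seconds).
- arm.solve_ik(position, orientation): joint angles nearest the present ones, or None.
- arm.snapshot(name): name is "side" or "top"; returns the picture (480x640x3 uint8, red, green, blue); there is no depth.
- arm.get_calibration(name): a dict with "intrinsics" (3x3 intrinsics, pixels), "cam_to_world" (4x4, takes a point from camera to world coordinates). Camera axes: x right, y down, z forward; pixel columns grow to the right and rows downward; lengths in m; the calibration is good to about 2 mm. A picture is of the moment at which its call begins. get_calibration takes no time and is no camera call.
A pose or a line that the arm cannot do raises arm.Unreachable and nothing moves.
- arm.sign_off(): hands the job in; it is judged then, once.
Readings, each from a call of its own:
- arm.current_t(): time.
- arm.current_joint_positions(): joint angles.
- arm.current_dq(): joint speeds.
- arm.current_tau(): joint torques, N m.
- arm.current_ee_pos(): TCP position.
- arm.current_tool_rot(): TCP orientation.
- arm.current_force(): force on the tool from outside, world axes, zero at the start.
- arm.current_torque(): the same for the moment, N m.
- arm.current_width(): finger opening in m.
- arm.current_grasp_force(): force on a finger pad.
Only numpy, scipy, OpenCV 4.12 (cv2) and the standard library are available. Lean on these libraries where they do the work, as an engineer would, in place of code of your own. Each camera call takes 0.05 s, during which the arm holds its last target. There are 200 camera calls.

## Working session

There is one attempt and no reset: what is moved stays moved. The work goes in short steps, each a Python script; the robot and the scene stay as the last script left them, time stands still between calls to the robot, and variables do not carry over. Pictures are saved under pics/ and viewed, at most 14 in all, crops included, and the job is handed in when it is done.

```bash
ls; mkdir -p pics; python3 - <<'E'
from rig import arm
import cv2,numpy as np
np.set_printoptions(precision=4,suppress=True)
for n in("side","top"):
    im=arm.snapshot(n); cv2.imwrite(f"pics/{n}0.png",im[:,:,::-1]); c=arm.get_calibration(n); print(n,c["intrinsics"],c["cam_to_world"])
print(arm.grip_depth,arm.current_t(),arm.current_tool_rot(),arm.current_width())
E
```

```text
pics
side [[459.5012   0.     323.0926]
 [  0.     459.5012 243.4084]
 [  0.       0.       1.    ]] [[ 0.9695 -0.1747  0.1716  0.4377]
 [-0.2445 -0.7294  0.6389 -0.5698]
 [ 0.0136 -0.6614 -0.7499  0.7106]
 [ 0.      0.      0.      1.    ]]
top [[495.0345   0.     316.6802]
 [  0.     495.0345 235.6726]
 [  0.       0.       1.    ]] [[-0.0137 -0.9906  0.1358  0.4613]
 [-0.9996  0.0104 -0.0249  0.0172]
 [ 0.0232 -0.1361 -0.9904  1.1838]
 [ 0.      0.      0.      1.    ]]
0.0188 0.1 [[ 0.9234  0.3837 -0.0003]
 [ 0.3837 -0.9234  0.001 ]
 [ 0.0001 -0.0011 -1.    ]] 0.0910203301207785
```

View pics/side0.png

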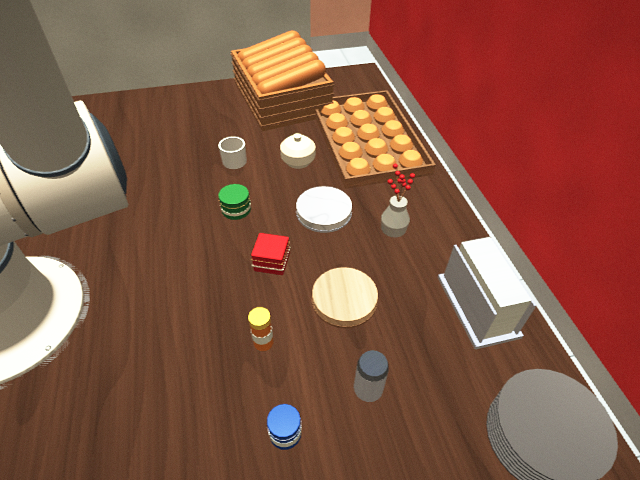

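View pics/top0.png

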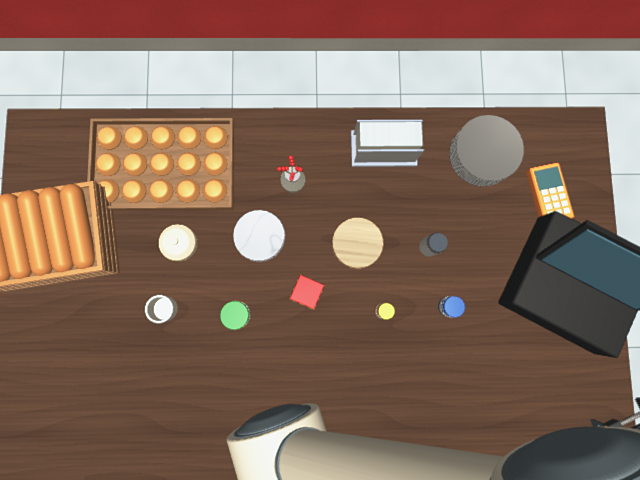

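```bash
cat > vis.py <<'E'
import numpy as np,cv2
from scipy.optimize import minimize
from rig import arm
K={n:(arm.get_calibration(n)["intrinsics"],np.linalg.inv(arm.get_calibration(n)["cam_to_world"])) for n in("side","top")}
S=4
def proj(n,P):
    k,T=K[n]; c=T[:3,:3]@np.atleast_2d(P).T+T[:3,3:]; u=k@c; return (u[:2]/u[2]).T
def ring(x,y,z,r,yaw=None):
    if yaw is None: a=np.linspace(0,2*np.pi,48,endpoint=False)
    else: a=yaw+np.pi/4+np.arange(4)*np.pi/2; r=r*2**.5
    return np.c_[x+r*np.cos(a),y+r*np.sin(a),0*a+z]
def poly(n,rings):
    return cv2.convexHull(np.vstack([proj(n,r) for r in rings]).astype(np.float32))[:,0]
def flood(im,seed,tol):
    m=np.zeros((482,642),np.uint8)
    cv2.floodFill(im.copy(),m,seed,0,(tol,)*3,(tol,)*3,4|cv2.FLOODFILL_FIXED_RANGE|cv2.FLOODFILL_MASK_ONLY|(255<<8))
    m=cv2.morphologyEx(m[1:-1,1:-1],cv2.MORPH_OPEN,np.ones((3,3)))
    return hull(m)
def hull(m):
    c=max(cv2.findContours(m,cv2.RETR_EXTERNAL,cv2.CHAIN_APPROX_NONE)[0],key=cv2.contourArea)
    o=np.zeros_like(m); cv2.drawContours(o,[cv2.convexHull(c)],-1,255,-1); return o
def cost(masks,rings):
    "mean pixel disagreement between masks and antialiased model"
    e=0
    for n,m in masks.items():
        p=poly(n,rings); o=np.zeros((480*S,640*S),np.uint8)
        cv2.fillPoly(o,[np.round((p+.5)*S-.5).astype(np.int32)],255)
        x,y,w,h=cv2.boundingRect(np.vstack([p,cv2.findNonZero(m)[:,0]]).astype(np.float32))
        x,y=max(x-2,0),max(y-2,0);w+=4;h+=4
        a=cv2.resize(o[y*S:(y+h)*S,x*S:(x+w)*S],None,fx=1/S,fy=1/S,interpolation=cv2.INTER_AREA)
        b=m[y:y+h,x:x+w][:a.shape[0],:a.shape[1]]
        e+=np.abs(a.astype(float)-b).sum()/m.astype(float).sum()
    return e
def fit(masks,model,x0,step):
    best=None
    for s in(1,-.6):
        x0=np.array(x0,float); sim=np.vstack([x0]+[x0+s*d for d in np.diag(step)])
        r=minimize(lambda p:cost(masks,model(p)),x0,method="Nelder-Mead",options=dict(initial_simplex=sim,xatol=1e-4,fatol=1e-4,maxiter=150))
        if best is None or r.fun<best.fun: best=r
        x0=best.x
    return best.x,best.fun
def back(n,uv,z):
    k,T=K[n]; d=T[:3,:3].T@np.linalg.inv(k)@[*uv,1]; c=-T[:3,:3].T@T[:3,3]; return c+d*(z-c[2])/d[2]
E
cat > m1.py <<'E'
from vis import *
np.set_printoptions(precision=4,suppress=True)
im={n:cv2.imread(f"pics/{n}0.png") for n in("side","top")}
ov={n:cv2.resize(im[n],None,fx=2,fy=2,interpolation=cv2.INTER_CUBIC) for n in im}
J={"square":((272,244),(307,292),35,.03,.05,1),"round":((234,192),(235,315),35,.032,.048,0),"caddy":((284,418),(455,306),35,.024,.056,0),
"jar":((260,315),(387,312),45,.017,.085,0),"wood":((345,295),(358,242),60,.06,.024,0),"marble":((324,206),(259,236),60,.06,.024,0)}
def show(rings):
    for n in im: cv2.polylines(ov[n],[np.round(2*poly(n,rings)+.5).astype(int)],True,(255,0,255),1)
for k,(s,t,tol,r,h,sq) in J.items():
    M={"side":flood(im["side"],s,tol),"top":flood(im["top"],t,tol)}
    x=back("top",t,h)
    mod=(lambda p:[ring(*p[:3],r,p[3])]) if sq else (lambda p:[ring(*p,r)])
    p,e=fit(M,mod,[*x[:2],h]+[np.radians(-30)]*sq,[.01,.01,.01]+[.2]*sq)
    print(k,p,"err %.3f"%e,[cv2.countNonZero(m) for m in M.values()]); show(mod(p))
M={}
for n,(a,b,w) in {"side":(232,152,24),"top":(161,309,24)}.items():
    hsv=cv2.cvtColor(im[n],cv2.COLOR_BGR2HSV); m=((hsv[...,1]<70)&(hsv[...,2]>70)).astype(np.uint8)*255
    z=np.zeros_like(m); z[b-w:b+w,a-w:a+w]=m[b-w:b+w,a-w:a+w]; M[n]=hull(z)
mod=lambda p:[ring(p[0],p[1],0,.029),ring(*p,.031)]
p,e=fit(M,mod,[*back("top",(161,309),.03)[:2],.052],[.01,.01,.01]); print("beaker",p,e); show(mod(p))
for k,t,h in(("sugar",(177,242),.05),("shaker",(437,243),.091),("vase",(292,181),.03)): print(k,back("top",t,h))
cv2.imwrite("pics/ov.png",np.vstack([ov["top"][440:680,260:960],ov["side"][240:600,390:1090]]))
cv2.imwrite("pics/ov2.png",np.hstack([ov["top"][560:680,260:560],ov["side"][240:360,390:690],]))
cv2.imwrite("pics/ov3.png",np.hstack([ov["side"][600:900,390:790]]))
E
python3 m1.py
```

```text
square [ 0.4887  0.0132  0.0476 -0.4127] err 0.116 [762, 659]
round [0.4385 0.179  0.0454] err 0.138 [471, 596]
caddy [ 0.4508 -0.3211  0.0529] err 0.215 [836, 315]
jar [ 0.4441 -0.161   0.0837] err 0.122 [301, 195]
wood [ 0.6044 -0.1082  0.0222] err 0.037 [2798, 2020]
marble [0.6241 0.126  0.0215] err 0.045 [1700, 2016]
beaker [0.4544 0.3475 0.0517] 0.10095799363116865
sugar [0.6055 0.3093 0.05  ]
shaker [ 0.5918 -0.2792  0.091 ]
vase [0.7519 0.0453 0.03  ]
```

View pics/ov.png

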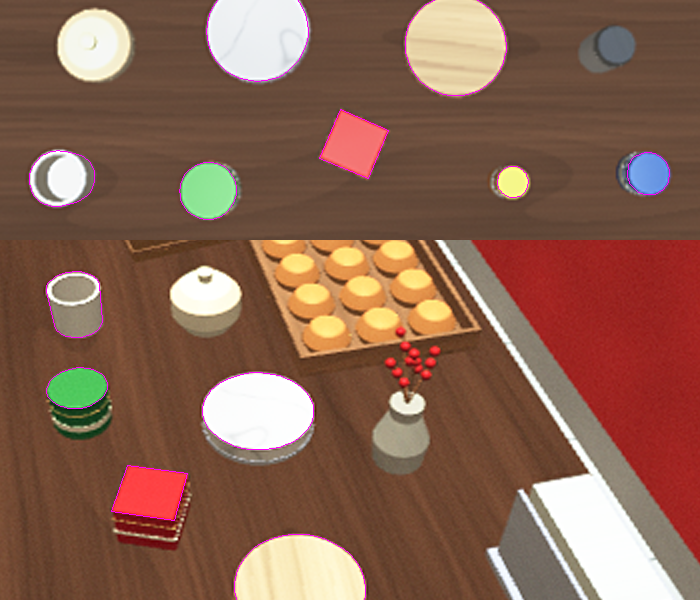

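```bash
cat > mv.py <<'E'
import numpy as np
from rig import arm
gd=arm.grip_depth
def R(phi):
    c,s=np.cos(phi),np.sin(phi); return np.array([[-s,c,0],[c,s,0],[0,0,-1.]])
def hover(x,y,z,phi):
    "joint move above a point, taking the half-turn that turns the wrist less"
    q0=np.array(arm.current_joint_positions()); c=[]
    for f in(phi,phi+np.pi):
        q=arm.solve_ik([x,y,z],R(f))
        if q is not None: c.append((np.abs(np.array(q)-q0).max(),f))
    f=min(c)[1]; arm.move_to([x,y,z],R(f)); return f
def pick(x,y,phi,tip,zs,w=.091,up=.27):
    "grasp with the TCP tip above the table"
    f=hover(x,y,up-.05,phi); arm.grip(w); arm.move_l([x,y,tip],feed=.15); arm.grip(0.0)
    print("width %.4f force %.1f t %.1f"%(arm.current_width(),arm.current_grasp_force(),arm.current_t()))
    arm.move_l([x,y,up],feed=.2); return f
def place(x,y,phi,tip,zs,w=.091,up=.27):
    "set down on a support at zs; stop on contact"
    arm.move_to([x,y,up],R(phi)); arm.move_l([x,y,zs+tip+.02],feed=.15); arm.sleep(.3)
    f0=arm.current_force()[2]
    for d in(.003,.002,.001,0,-.001,-.002):
        arm.move_l([x,y,zs+tip+d],feed=.02); f=arm.current_force()[2]-f0
        if abs(f)>2.5: break
    print("contact at %+.3f dF %.1f w %.4f"%(d,f,arm.current_width()),arm.current_ee_pos())
    arm.grip(w); arm.sleep(.2); arm.move_l([x,y,up],feed=.15); print("t %.1f"%arm.current_t())
E
cat > look.py <<'E'
import sys; from vis import *
def snap(tag):
    im={n:cv2.cvtColor(arm.snapshot(n),cv2.COLOR_RGB2BGR) for n in K}
    for n in im: cv2.imwrite(f"pics/{n}{tag}.png",im[n])
    return im
def top(im,x,y,h,r,tol=35,yaw=None,fixz=True):
    "fit the top disc near x,y at height h, seeds by projection"
    M={n:flood(im[n],tuple(int(v) for v in np.round(proj(n,[x,y,h])[0])),tol) for n in K}
    mod=lambda p:[ring(*p[:3],r,p[3] if yaw is not None else None)]
    p,e=fit(M,mod,[x,y,h]+([yaw] if yaw is not None else []),[.006]*3+([.1] if yaw is not None else []))
    one={n:fit({n:M[n]},lambda p:[ring(p[0],p[1],h-.0025,r,yaw)],[x,y],[.006]*2)[0] for n in K}
    print(p,"err %.3f"%e,one); return p
E
python3 - <<'E'
import numpy as np; from mv import *
f=pick(.4887,.0132,-.4127,.012,0)
place(.6044,-.1082,f,.012,.024)
hover(.4544,.3475,.22,np.pi/2)
from look import *
im=snap("1")
top(im,.6044,-.1082,.074,.03,35,-.4127)
top(im,.4508,-.3211,.056,.024,25)
top(im,.4441,-.161,.085,.017,35)
E
```

```text
width 0.0600 force 29.9 t 4.7
contact at +0.000 dF 4.5 w 0.0600 [ 0.6044939  -0.10823578  0.03611502]
t 13.0
[ 0.60506632 -0.10804181  0.07129509 -0.41644856] err 0.102 {'side': array([ 0.6049049, -0.1082873]), 'top': array([ 0.6058631 , -0.10846539])}
[ 0.45125225 -0.32112621  0.05090905] err 0.279 {'side': array([ 0.45151925, -0.32079273]), 'top': array([ 0.45082418, -0.32158283])}
[ 0.44382433 -0.16118624  0.08410991] err 0.135 {'side': array([ 0.44411568, -0.16016185]), 'top': array([ 0.44341498, -0.16133916])}
```

View pics/top1.png

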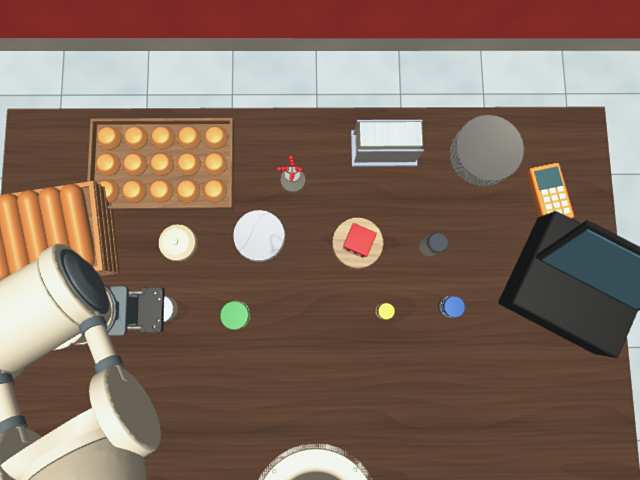

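View pics/side1.png

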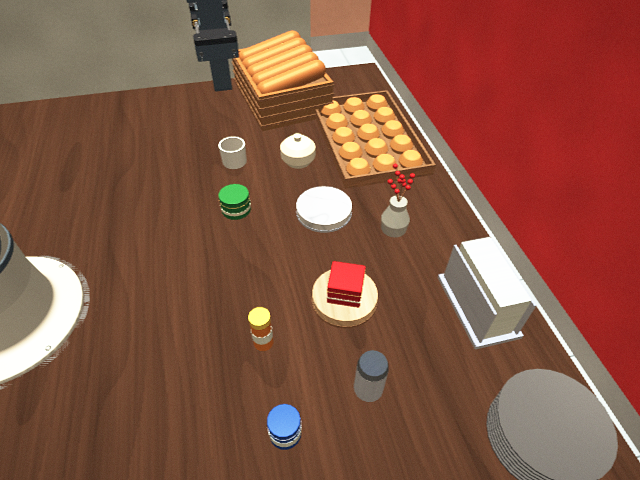

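The tin is upright on the wood stand (top image ≈(360,240), fit within 1 mm of the stand centre); the gripper hovers at the beaker (160,310), and nothing else has moved. Next is the beaker.

```bash
python3 - <<'E'
import numpy as np; from mv import *
f=pick(.4544,.3475,np.radians(115),.016,0)
place(.6050,-.1081,f,.016,.074,up=.29)
hover(.4441,-.161,.25,np.pi/2); hover(.4385,.179,.25,np.pi/2)
from look import *
im=snap("2")
M={}
for n in K:
    a,b=np.round(proj(n,[.605,-.108,.1])[0]).astype(int); w=32
    hsv=cv2.cvtColor(im[n],cv2.COLOR_BGR2HSV); m=((hsv[...,1]<70)&(hsv[...,2]>60)).astype(np.uint8)*255
    z=np.zeros_like(m); z[b-w:b+w,a-w:a+w]=m[b-w:b+w,a-w:a+w]; M[n]=hull(z)
mod=lambda p:[ring(p[0],p[1],p[2]-.052,.029),ring(*p,.031)]
p,e=fit(M,mod,[.605,-.108,.124],[.006]*3); print(p,e)
ov=[]
for n in K:
    a,b=np.round(proj(n,[.605,-.108,.1])[0]).astype(int); o=cv2.resize(im[n],None,fx=4,fy=4,interpolation=cv2.INTER_CUBIC)
    cv2.polylines(o,[np.round(4*poly(n,mod(p))+1.5).astype(int)],True,(255,0,255),1); ov.append(o[4*b-200:4*b+200,4*a-200:4*a+200])
cv2.imwrite("pics/ov_b.png",np.hstack(ov))
E
```

```text
width 0.0601 force 30.0 t 17.7
contact at +0.000 dF 4.4 w 0.0598 [ 0.60514492 -0.10811618  0.0901548 ]
t 26.6
[ 0.60528187 -0.10942868  0.12838741] 0.1018661664173399
```

View pics/ov_b.png

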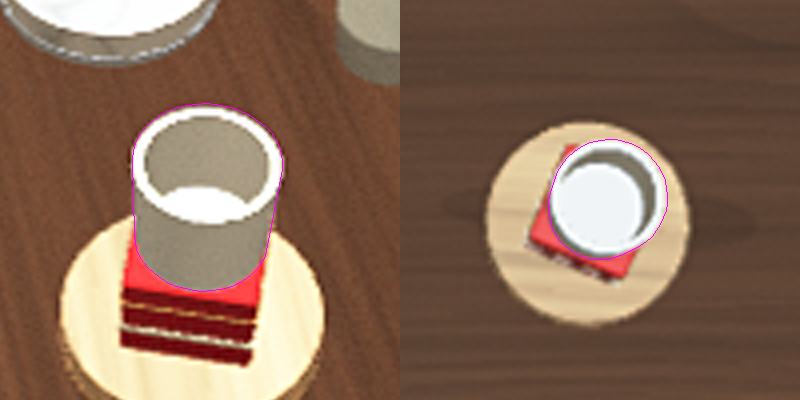

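The beaker stands upright on the tin. The outline is about 1–2 mm off, so I'll refit using only the bright rim before placing the jar.

```bash
cat > rim.py <<'E'
from vis import *
def rim(im,x,y,h,r=.031,dz=.0025,w=30,cover=None):
    M={}
    for n in K:
        a,b=np.round(proj(n,[x,y,h])[0]).astype(int)
        hsv=cv2.cvtColor(im[n],cv2.COLOR_BGR2HSV); m=((hsv[...,1]<45)&(hsv[...,2]>185)).astype(np.uint8)*255
        z=np.zeros_like(m); z[b-w:b+w,a-w:a+w]=m[b-w:b+w,a-w:a+w]; M[n]=hull(z)
    p,e=fit(M,lambda p:[ring(*p,r)],[x,y,h],[.006]*3); print("3d",p,"err %.3f"%e)
    for n in K: print(n,fit({n:M[n]},lambda p:[ring(*p,h-dz,r)],[x,y],[.006]*2))
    return p
E
python3 - <<'E'
from rim import *
for t,x,y,h in(("0",.4544,.3475,.052),("2",.605,-.108,.126)):
    rim({n:cv2.imread(f"pics/{n}{t}.png") for n in K},x,y,h)
E
```

```text
3d [0.45497522 0.34725979 0.04913735] err 0.099
side (array([0.45436011, 0.34678366]), np.float64(0.056806400721208024))
top (array([0.45522502, 0.34718641]), np.float64(0.037680355160932294))
3d [ 0.6052546  -0.10871824  0.12450824] err 0.072
side (array([ 0.6054585 , -0.10796943]), np.float64(0.034215573456079784))
top (array([ 0.60564196, -0.10897001]), np.float64(0.040496931597066306))
```

```bash
python3 - <<'E'
import numpy as np; from mv import *
f=pick(.4440,-.161,np.pi/2,.055,0,w=.07,up=.30)
place(.6053,-.1086,f,.055,.079,w=.07,up=.30)
f=hover(.4385,.179,.25,np.pi/2)
from look import *
im=snap("3")
top(im,.6053,-.1086,.164,.017,35)
from rim import rim
rim(im,.6053,-.1086,.126)
ov=[]
for n in K:
    a,b=np.round(proj(n,[.605,-.108,.13])[0]).astype(int); o=cv2.resize(im[n],None,fx=4,fy=4,interpolation=cv2.INTER_CUBIC)
    ov.append(o[4*b-200:4*b+200,4*a-200:4*a+200])
cv2.imwrite("pics/ov_c.png",np.hstack(ov))
E
```

```text
width 0.0335 force 30.0 t 32.6
contact at -0.001 dF 16.0 w 0.0335 [ 0.60569095 -0.10864323  0.13400222]
t 40.3
[ 0.60524907 -0.10887306  0.16280998] err 0.114 {'side': array([ 0.60598432, -0.10786679]), 'top': array([ 0.60549374, -0.10904455])}
3d [ 0.60524825 -0.10881304  0.12379827] err 0.114
side (array([ 0.60515563, -0.10848773]), np.float64(0.06913438546150168))
top (array([ 0.60566191, -0.10881859]), np.float64(0.03953899116898668))
```

View pics/ov_c.png

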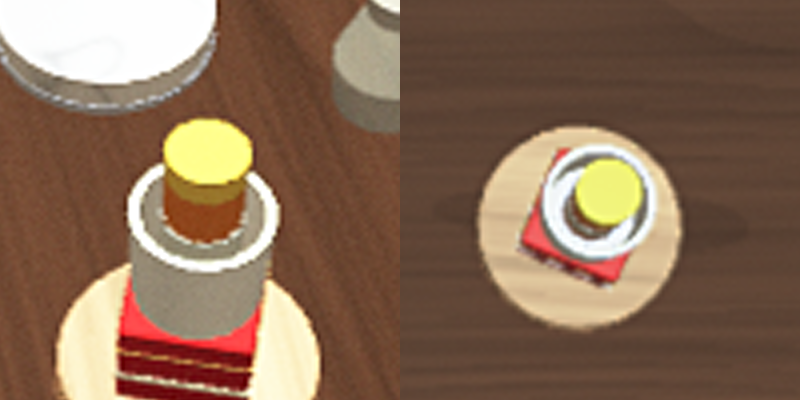

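The jar stands inside the beaker, centred to within 1 mm. Now the marble stand: green tin first.

```bash
python3 - <<'E'
import numpy as np; from mv import *
f=pick(.4385,.179,np.pi/2,.012,0)
place(.6241,.126,f,.012,.024)
f=hover(.5,-.1,.33,np.pi/2)if 0 else hover(.4508,-.3211,.30,np.pi/2)
from look import *
im=snap("4")
g=top(im,.6241,.126,.072,.032,35)
E
```

```text
width 0.0634 force 30.0 t 44.5
contact at +0.000 dF 5.1 w 0.0633 [0.62423922 0.12602059 0.03618362]
t 52.9
[0.62504993 0.12666226 0.06922243] err 0.363 {'side': array([0.62532429, 0.1264662 ]), 'top': array([0.62457498, 0.12635815])}
```

```bash
python3 - <<'E'
from vis import *
im={n:cv2.imread(f"pics/{n}4.png") for n in K}
for tol in(15,22):
    M={n:flood(im[n],tuple(int(v) for v in np.round(proj(n,[.6245,.126,.069])[0])),tol) for n in K}
    print(tol,[cv2.countNonZero(m) for m in M.values()],fit(M,lambda p:[ring(*p,.032)],[.6245,.126,.07],[.006]*3))
ov=[]
for n in K:
    a,b=np.round(proj(n,[.6245,.126,.05])[0]).astype(int); o=cv2.resize(im[n],None,fx=4,fy=4,interpolation=cv2.INTER_CUBIC)
    for q in([ring(.6245,.1263,.0695,.032)],[ring(.6241,.126,.0215,.06)]): cv2.polylines(o,[np.round(4*poly(n,q)+1.5).astype(int)],True,(255,0,255),1)
    ov.append(o[4*b-200:4*b+200,4*a-200:4*a+200])
cv2.imwrite("pics/ov_d.png",np.hstack(ov))
E
```

```text
15 [369, 563] (array([0.62534307, 0.1268833 , 0.0684744 ]), np.float64(0.47253606078358695))
22 [375, 572] (array([0.62537597, 0.12682251, 0.06783093]), np.float64(0.4364467663055899))
```

View pics/ov_d.png

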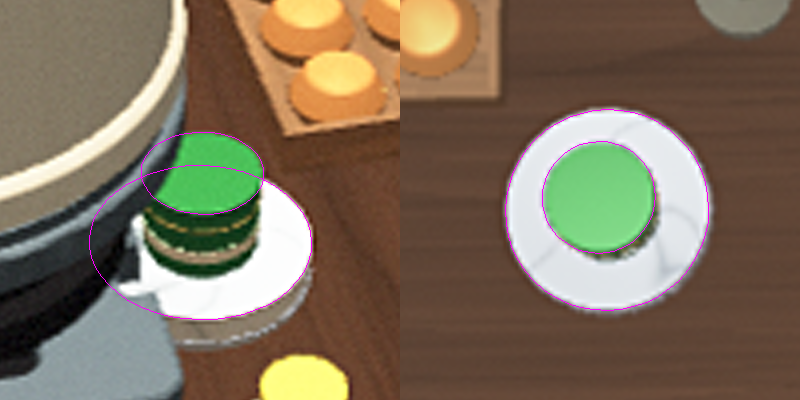

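The arm partly hid the side view. Even so, the overlay outlines fit the tin and stand well at (.6245, .1263), so the tin is centred. Next is the caddy.

```bash
python3 - <<'E'
import numpy as np; from mv import *
f=pick(.4510,-.3212,np.pi/2,.016,0,w=.08,up=.30)
place(.6245,.1263,f,.016,.072,w=.08,up=.30)
arm.move_to([.40,.0,.30],R(f)); arm.move_joints([-72.909,28.281,77.091,0,74.628,-5.472])
from look import *
im=snap("5")
top(im,.6245,.1263,.128,.024,25)
cv2.imwrite("pics/ov_e.png",np.hstack([cv2.resize(im["side"][130:430,200:460],None,fx=1.5,fy=1.5),cv2.resize(im["top"][150:350,140:460],None,fx=1.08,fy=1.08*2.0833)[:450]]) if 0 else im["side"])
E
```

```text
width 0.0472 force 30.0 t 57.8
contact at -0.001 dF 16.5 w 0.0475 [0.62476141 0.12632193 0.08805523]
t 67.3
[0.62463873 0.12709917 0.12508723] err 0.254 {'side': array([0.62509106, 0.12682248]), 'top': array([0.62514147, 0.12593067])}
```

View pics/ov_e.png

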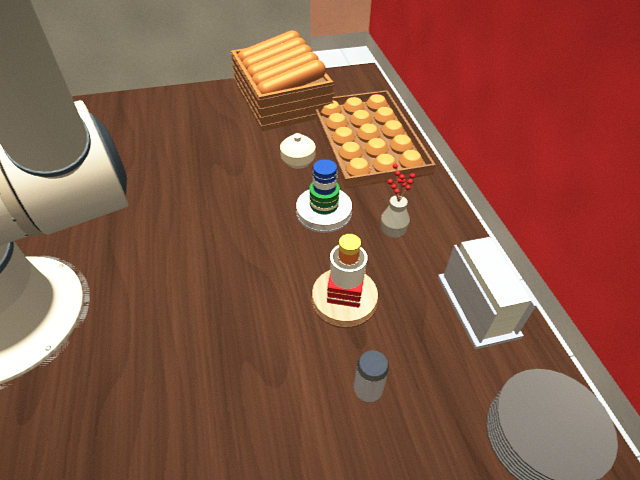

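View pics/top5.png

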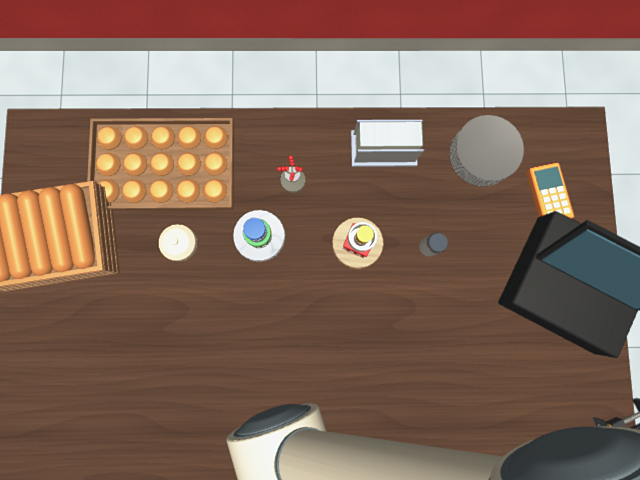

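Both sets stand upright and centred: the caddy fits within 1 mm, at side (325,170) and top (255,229). The sugar bowl, shaker and vase are at the same pixels as at the start.

```bash
python3 -c "
from rig import arm
print(arm.sign_off())"
```

```text
the job is handed in; nothing more can be done
None
```

Both gift sets are built and handed in: the camera fits put each piece about 1 mm or less off centre, all five stand upright, the three bystanders have not moved, and it took under 80 s of the 136 s allowed.

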